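Score a card blank on the creasing press

TASK

Score the card blank that lies on the bed of the creasing press. First turn the press's dial back to its third mark, counted from the anticlockwise end of the scale; then slide the card in under the bar until its far edge is square against the back stop and its left edge lies along the side rail, and only then press the lever fully down and let it come back up. Leave the card in place, and leave the other things on the table where they are.

Things in the scene. Friction and masses are not known exactly. Their poses are not given: they have to be found in the camera images.
- press: creasing press, a grey desk machine 268 mm wide and 205 mm deep, fixed. Origin: on the table, below the middle of the creasing line; x points into the machine (away from the operator), y to its left, z up. Its bare aluminium bed, top 18 mm above the table, reaches from x = -130 to +75 mm; the card goes in along +x under the creasing bar at x = 0
- bar_line (a point): point of the creasing line at bed level (x = y = 0 of the press). The bar hangs 9 mm clear of the bed below a fixed rail 28 mm deep (along x), top 62 mm above the table, that spans from the right cheek (inner face at y = -85 mm, 68 mm high) to the gear case on the left (x -25 to +55 mm, y 69 to 147 mm, top 68 mm above the table). Axes as the press's
- scale (a point): middle of the dial's scale, on the dial's upright axis (x = 15, y = 108 mm of the press), on the gear case's top, 68 mm above the table. Seven white marks stand round it 30 degrees apart, longer and longer clockwise: the first (shortest) at the press's left (+y), the fourth at +x, the seventh (longest) at -y. Axes as the press's; they do not turn with the dial
- dial (a joint): turn of the dial in rad: 0 at the first mark (anticlockwise stop), growing clockwise seen from above to 3.14 at the seventh (clockwise stop). It rests in seven clicks 0.524 rad apart, one at each mark; 0.13 N m carries it over to the next, and past half-way it drops in by itself. It starts at one of marks 4 to 7. Each click moves the back stop 2.5 mm (clockwise: deeper)
- dial_grip (a point): middle of the dial's grip, on its upright axis, 86.5 mm above the table: a black bar 44 mm long, 15 mm wide and 24 mm high (its top 11 mm above this point) on a round skirt 48 mm across and 6 mm high. A white line on one half of the bar's top shows its pointer end. This frame turns with the dial: its x axis is the pointer, its y axis is across the bar
- card_centre (a point): centre of the loose card blank: stiff plain board (pale grey-tan) 148 mm long (its x), 105 mm wide (its y), 3 mm thick, about 60 g, lying on the bed with its long side roughly along the press's x, its far edge 30 to 60 mm short of the bar, 3 to 30 mm off the side rail, its near end overhanging the bed's front. A fingertip pressed on its top with 5 to 15 N drags it along
- card_far_left (a point): the card's far left corner: 74 mm along its x and 52.5 mm along its y from its centre, half-way up its thickness; axes as the card's
- card_far_right (a point): the card's far right corner: 74 mm along its x and -52.5 mm along its y from its centre; axes as the card's
- stop_face (a point): middle of the face of the back stop, at bed level: a steel bar 96 mm wide and 16 mm high across the bed behind the creasing bar, its face towards the operator (-x). Axes as the press's. It stands 12 mm behind the creasing line with the dial at the first mark, 17 mm at the third. Pushed with more than about 25 N it forces the dial over a click
- rail_face (a point): point on the inner face of the side rail, at bed level, 45 mm on the operator's side of the creasing line and 60 mm left of the press's middle. The rail is a straight steel strip on the left of the bed, 6 mm high above it, along the press's x from -130 to +35 mm; the card's left edge is to lie against this face, which looks to -y. Axes as the press's
- lever (a joint): the lever's turn in rad: 0 up (at rest), 0.5 fully down (a rubber-cushioned stop), where the creasing bar bears on the card. A spring brings it back up when let go. Pressing on the grip takes about 2 N at the top and 6 N at the bottom
- lever_grip (a point): middle of the lever's round black grip (on its axis), 22 mm thick and 85 mm long, outside the press's right cheek, running towards the operator and up at 32 degrees when up, 3 degrees when down. It is pressed down from above and turns about a level axis along the press's y through x = 30, y = -124, z = 45 mm of the press, 150 mm from this point
- chip_roll: standing roll of peach-coloured chips, 40 mm thick, 84 mm high, a bystander right of the press. Origin: centre of its foot
- date_stamp: standing rubber stamp with a wooden knob, 25 x 40 mm, 62 mm high, a bystander left of the press. Origin: centre of its foot
- tape_roll: roll of white packing tape lying flat, 104 mm across, 50 mm high, a bystander left of the press, towards the cartons. Origin: centre of its underside
- stapler: black desk stapler, 136 x 36 mm, 43 mm high, a bystander on the right of the table. Origin: centre of its underside
- pen: black ball pen, 138 mm long, 9 mm thick, a bystander lying at the front left of the table. Origin: its middle, at table level
Mind the look-alikes: they are no part of the job. Leave any yellow look-alike of the part that bears card_centre alone.

How it is judged:
By the outcome, as a careful person would: the job done as asked, in the order asked, and still so for the second after the job is handed in, with the robot touching nothing.
It also fails if it takes over 64 s, if anything falls off the work surface, if the arm or the gripper's body presses on something with over 40 N, if the wrist force passes 120 N, or if a joint passes its speed limit or range.

ROBOT

A 6-joint arm with a two-finger parallel gripper is mounted at the origin on a cart in front of the work surface, level with it; the furniture and walls round the work are solid. World frame = base frame: x ahead of the robot, y to its left, z up, the work surface at z = 0. Lengths are in mm, angles in rad, forces in N, time in s.
With the tool pointing down it reaches from about 300 to 775 mm from the base axis. Payload 14.6 kg.
Tool frame: the origin (TCP) lies at the very end of the fingers, on their centre line; the grasp point (between the pads) lies 19 mm behind it; z points along the fingers, y is the line along which they close (so a half turn about z gives the same grasp; the last joint's range is limited). The gripper opens to 94 mm and grips with 3 to 60 N. Pads are 16 mm wide; open, the fingers measure 119 mm over their backs; the gripper's body (75 mm by 177 mm) begins 78 mm behind the grasp point.
Start: joints at [-1.345, 0.3, 1.521, -0, 1.321, -0.067], TCP at [158.742, -526.584, 205.446] pointing down, gripper open.
Joint ranges: [-3.03, 3.03], [-0.79, 2.21], [0.23, 2.52], [-1.04, 4.18], [0, 3.07], [-2.55, 2.55]. Speed limits (rad/s): [2.22, 2.22, 2.57, 3.14, 3.14, 3.14].

INTERFACE

Orientations are given as [roll, pitch, yaw] about the fixed x, y, z axes, in that order (R = Rz(yaw) Ry(pitch) Rx(roll)).
In Python, from cell import manip gives the robot as it stands. The module is installed in compiled form; this text tells all that it offers.
- The arm moves only by the shell command python3 -m inch 'ROWS' [FORCE]. ROWS is JSON, a list of rows, each an object of numbers: "gripper": the opening, from 0 (shut) to 1 (fully open); "dx", "dy", "dz": the shift along the world's x, y, z in m; "wx", "wy", "wz": the turn, a rotation vector about the world's x, y, z in degrees. A call has exactly 5 rows; each row is the pose to reach, as a shift and turn from the pose commanded when the call began; what a row does not reach only later rows make up. A row lasts 1/12 s, in which the tool goes at most 41.7 mm and 7.16 degrees, less where a joint would pass 70% of its speed; a pose out of reach is approached as far as the arm can. A call with a gripper value outside its range is refused whole. The fingers move at their own pace and stop on an object; FORCE is the grip in N (left out, the last holds). Time passes only in rows, so rows that repeat a pose let the fingers close, or fill a call up. It gives the time, the measured TCP pose, the force, the opening and the grip force at its end, in the units of the state.
- manip.read_state(): the state, without advancing time (a new reading comes with each control period).
- manip.camera(name): name is "scene" or "side" or "wrist"; returns the picture (384x512x3 uint8, blue, green, red); there is no depth.
- manip.camera_info(name): a dict with "camera_matrix" (3x3 intrinsics, pixels), "D" ([k1, k2, p1, p2, k3] as OpenCV has them; the pictures are not rectified), "R" (3x3) and "t" (3): a world point X has camera coordinates R X + t; the wrist camera has in their place "tool_from_camera" (4x4, takes a point from camera to tool coordinates, whose origin is the TCP and whose axes are the flange's). Camera axes: x right, y down, z forward; pixel columns grow to the right and rows downward; lengths in mm; the calibration is good to about 2 mm. A picture is of the moment at which its call begins: read the wrist's pose just before it. camera_info takes no time and is no camera call.
- manip.sign_off(): hands the job in; it is judged then, once.
The state is a dict: "clock": time; "joints": joint angles; "qd": joint speeds; "effort": joint torques, N m; "eef_pos": TCP position; "eef_rot": TCP orientation; "wrist_force": force on the tool from outside, world axes, zero at the start; "moment": the same for the moment, N m; "finger_gap": finger opening in mm; "finger_force": force on a finger pad.
Only numpy, scipy, OpenCV 4.12 (cv2) and the standard library are available. Lean on these libraries where they do the work, as an engineer would, in place of code of your own. Each camera call takes 0.05 s, during which the arm holds its last target. There are 200 camera calls.

## Working session

There is one attempt and no reset: what is moved stays moved. The work goes in short steps, Python scripts to look and compute and a shell command to move; the robot and the scene stay as the last step left them, time stands still between calls to the robot, and variables do not carry over. Pictures are saved under pics/ and viewed, at most 14 in all, crops included, and the job is handed in when it is done.

```bash
mkdir -p pics; cat > h.py <<'E'
import numpy as np, cv2
from cell import manip
from scipy.spatial.transform import Rotation as Ro
def ray(name,uv,st=None):
    i=manip.camera_info(name);K=np.array(i["camera_matrix"]);D=np.array(i["D"])
    p=cv2.undistortPoints(np.array(uv,float).reshape(-1,1,2),K,D).reshape(-1,2)
    d=np.c_[p,np.ones(len(p))]
    if "R" in i:
        R=np.array(i["R"]);t=np.array(i["t"]).ravel();return -R.T@t, d@R
    T=np.array(i["tool_from_camera"]);st=st or manip.read_state()
    Rt=Ro.from_euler('xyz',st["eef_rot"]).as_matrix()
    return Rt@T[:3,3]+np.array(st["eef_pos"]), d@T[:3,:3].T@Rt.T
def onz(name,uv,z,st=None):
    o,d=ray(name,uv,st);return o+d*((z-o[2])/d[:,2])[:,None]
def proj(name,X,st=None):
    i=manip.camera_info(name);K=np.array(i["camera_matrix"]);D=np.array(i["D"]);X=np.array(X,float).reshape(-1,3)
    if "R" in i: Xc=X@np.array(i["R"]).T+np.array(i["t"]).ravel()
    else:
        T=np.array(i["tool_from_camera"]);st=st or manip.read_state()
        Rt=Ro.from_euler('xyz',st["eef_rot"]).as_matrix()
        Xc=((X-np.array(st["eef_pos"]))@Rt-T[:3,3])@T[:3,:3]
    return cv2.projectPoints(Xc,np.zeros(3),np.zeros(3),K,D)[0].reshape(-1,2)
E
python3 - <<'E'
from h import *
print(manip.read_state())
a=manip.camera("scene");b=manip.camera("side")
cv2.imwrite("pics/scene.png",a);cv2.imwrite("pics/side.png",b)
cv2.imwrite("pics/s1.png",cv2.resize(a,(800,600)));cv2.imwrite("pics/d1.png",cv2.resize(b,(800,600)))
for n in("scene","side"):
  o,d=ray(n,[[256,192]]);print(n,o,d)
E
```

```text
{'clock': 0.0, 'joints': array([-1.34459933e+00,  3.00500826e-01,  1.52157955e+00,  2.26630317e-05,
        1.32069550e+00, -6.65897470e-02]), 'qd': array([-0.00063608, -0.00065196,  0.00050865,  0.00028519, -0.00075896,
        0.00057945]), 'effort': array([-1.57579752e-04, -5.31801081e+01, -3.52733588e+01,  7.08321878e-02,
        2.44654709e-02, -7.31837417e-05]), 'eef_pos': array([ 158.69135936, -526.33599339,  204.87067301]), 'eef_rot': array([-3.14041351e+00, -1.00635078e-04,  2.92781066e-01]), 'wrist_force': array([-0.39593123,  0.08941629,  0.18793443]), 'moment': array([ 0.00117705,  0.01313002, -0.05194062]), 'finger_force': 0.0, 'finger_gap': 94.047064305295}
scene [130.07977901 768.3982737  983.74618278] [[ 0.29716835 -0.62938662 -0.71807089]]
side [517.70579087 982.62142781 593.5889561 ] [[-0.03099176 -0.89275919 -0.44951148]]
```

View pics/s1.png

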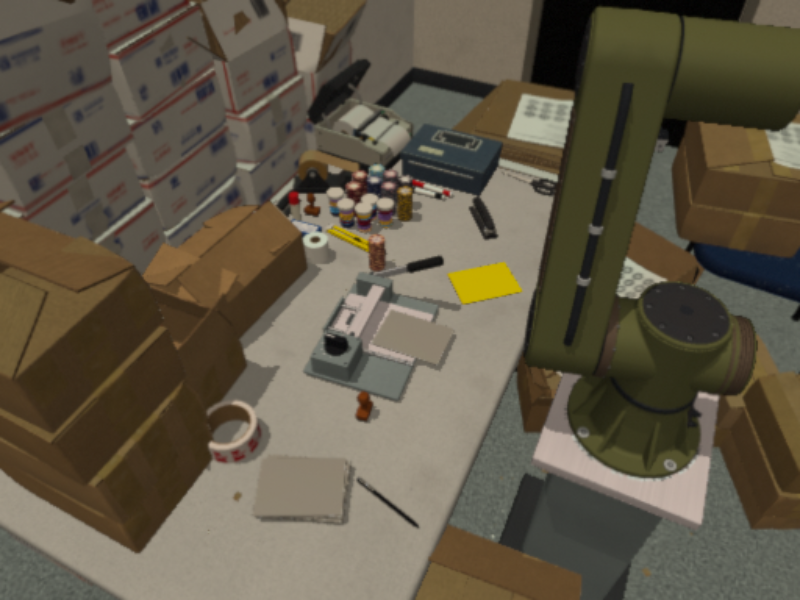

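View pics/d1.png

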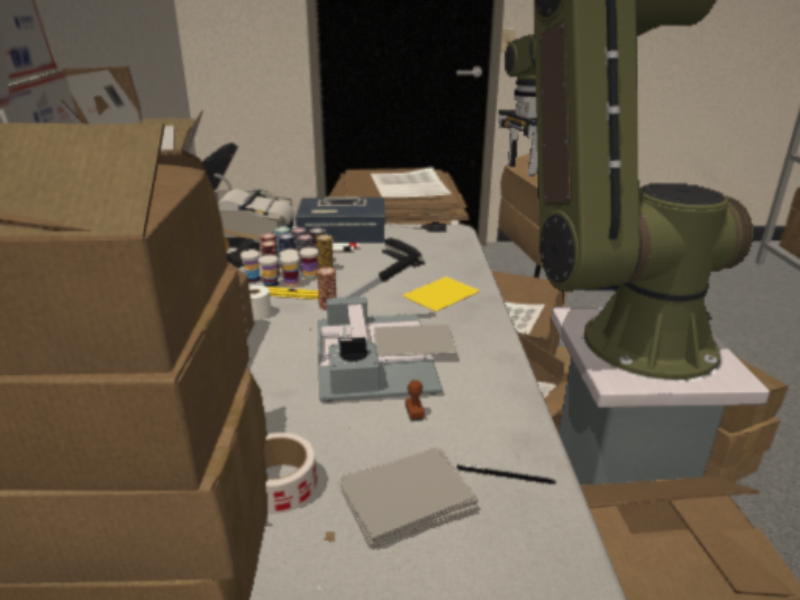

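The scene view shows the press at about (375,335) of 800x600: the dial at (336,343), the card at (412,338) and the lever grip at (425,265). The yellow look-alike is at (485,283). Rough estimate first, then a wrist view from above.

```bash
python3 - <<'E'
from h import *
s=.64
print(onz("scene",np.array([[336,338],[378,280]])*s,[97.5,68]))
print("card LL..",onz("scene",np.array([[393,314],[455,344],[441,364],[372,343]])*s,21))
print("press base corners",onz("scene",np.array([[305,371],[401,398],[440,302]])*s,5))
print("lever grip",onz("scene",np.array([[425,265],[442,260],[408,268]])*s,100))
print("side dial",onz("side",np.array([[352,343]])*s,97))
i=manip.camera_info("wrist");print(np.round(i["tool_from_camera"],2),i["camera_matrix"])
E
```

```text
[[563.80052513 136.97039053  97.5       ]
 [578.41192937 -68.17417844  68.        ]]
card LL.. [[523.94484483 -30.67029448  21.        ]
 [370.92993212 -10.35399282  21.        ]
 [376.77556837  50.60663595  21.        ]
 [527.25536671  61.90695482  21.        ]]
press base corners [[ 621.93540274  174.56472149    5.        ]
 [ 418.67253474  149.76536986    5.        ]
 [ 451.3616491  -122.96805701    5.        ]]
lever grip [[ 492.57548401 -124.68143031  100.        ]
 [ 465.72454451 -155.57098664  100.        ]
 [ 521.60496274 -100.04716471  100.        ]]
side dial [[566.01616268 149.93171082  97.        ]]
[[  -0.     -0.96   -0.27   78.1 ]
 [   1.     -0.     -0.     -1.35]
 [  -0.     -0.27    0.96 -178.58]
 [   0.      0.      0.      1.  ]] [[267.28457452   0.         256.91673077]
 [  0.         267.28457452 193.9005602 ]
 [  0.           0.           1.        ]]
```

```bash
python3 -m inch '[{"dx":0.02,"dy":0.035,"dz":0.01},{"dx":0.04,"dy":0.07,"dz":0.02},{"dx":0.06,"dy":0.105,"dz":0.03},{"dx":0.08,"dy":0.14,"dz":0.04},{"dx":0.1,"dy":0.175,"dz":0.05}]'
python3 -m inch '[{"dx":0.02,"dy":0.035,"wz":-2},{"dx":0.04,"dy":0.07,"wz":-4},{"dx":0.06,"dy":0.105,"wz":-6},{"dx":0.08,"dy":0.14,"wz":-8},{"dx":0.1,"dy":0.175,"wz":-10}]'
python3 -m inch '[{"dx":0.03,"dy":0.03},{"dx":0.06,"dy":0.06},{"dx":0.09,"dy":0.09},{"dx":0.12,"dy":0.12},{"dx":0.14,"dy":0.15}]'
python3 -m inch '[{"dy":0.03},{"dy":0.05},{"dy":0.05},{"dy":0.05},{"dy":0.05}]'
python3 - <<'E'
from h import *
st=manip.read_state();print(st["eef_pos"],st["eef_rot"],st["joints"])
a=manip.camera("wrist");cv2.imwrite("pics/w1.png",a);cv2.imwrite("pics/w1b.png",cv2.resize(a,(800,600),interpolation=cv2.INTER_CUBIC))
import json;json.dump({k:np.array(v).tolist() for k,v in st.items()},open("w1.json","w"))
E
```

```text
[ 158.70118255 -526.37126305  204.95125651] [-3.14058800e+00 -7.99411506e-05  2.92840810e-01] [-1.34459181e+00  3.00413307e-01  1.52150253e+00  1.32800574e-05
  1.32068457e+00 -6.66396259e-02]validation failed for argument at $[0]...
validation failed for argument at $[0]...
validation failed for argument at $[0]...
validation failed for argument at $[0]...
```

View pics/w1b.png

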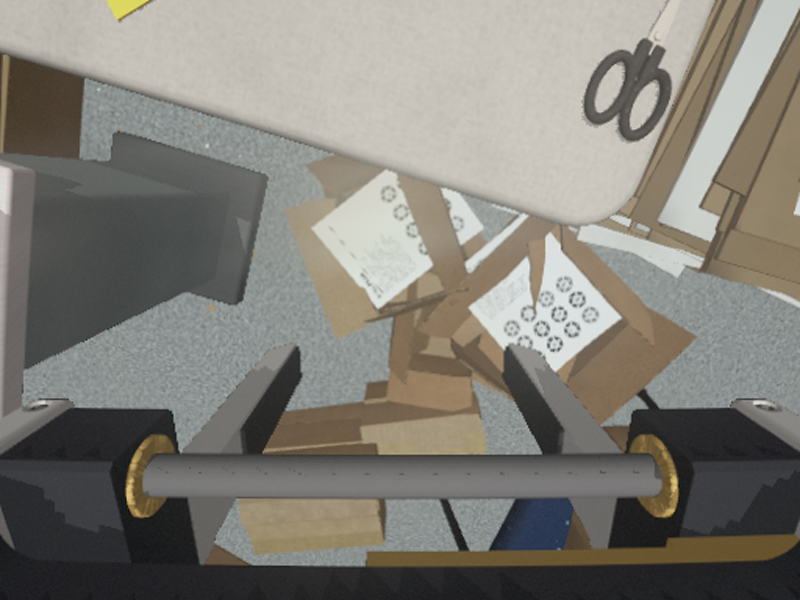

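The rows were refused, so the arm is still at its start pose and this view shows the floor with the scissors at (630,95). I'll try one call with all the keys in every row.

```bash
python3 -m inch '[{"gripper":1,"dx":0.02,"dy":0.035,"dz":0.01,"wx":0,"wy":0,"wz":0},{"gripper":1,"dx":0.04,"dy":0.07,"dz":0.02,"wx":0,"wy":0,"wz":0},{"gripper":1,"dx":0.06,"dy":0.105,"dz":0.03,"wx":0,"wy":0,"wz":0},{"gripper":1,"dx":0.08,"dy":0.14,"dz":0.04,"wx":0,"wy":0,"wz":0},{"gripper":1,"dx":0.1,"dy":0.175,"dz":0.05,"wx":0,"wy":0,"wz":0}]'
```

```text
clock: 0.57
eef_pos: [259.1, -349.8, 255.7]
eef_rot: [-3.141, 0.0, 0.292]
wrist_force: [0.6, -0.5, 1.1]
finger_gap: 94.0
finger_force: 0.0
```

```bash
python3 -m inch '[{"gripper":1,"dx":0.02,"dy":0.035,"dz":0,"wx":0,"wy":0,"wz":-2},{"gripper":1,"dx":0.04,"dy":0.07,"dz":0,"wx":0,"wy":0,"wz":-4},{"gripper":1,"dx":0.06,"dy":0.105,"dz":0,"wx":0,"wy":0,"wz":-6},{"gripper":1,"dx":0.08,"dy":0.14,"dz":0,"wx":0,"wy":0,"wz":-8},{"gripper":1,"dx":0.1,"dy":0.175,"dz":0,"wx":0,"wy":0,"wz":-10}]'
python3 -m inch '[{"gripper":1,"dx":0.025,"dy":0.033,"dz":0,"wx":0,"wy":0,"wz":0},{"gripper":1,"dx":0.05,"dy":0.066,"dz":0,"wx":0,"wy":0,"wz":0},{"gripper":1,"dx":0.075,"dy":0.1,"dz":0,"wx":0,"wy":0,"wz":0},{"gripper":1,"dx":0.1,"dy":0.133,"dz":0,"wx":0,"wy":0,"wz":0},{"gripper":1,"dx":0.125,"dy":0.166,"dz":0,"wx":0,"wy":0,"wz":0}]'
cat > look.py <<'E'
import sys,json
from h import *
n=sys.argv[1];st=manip.read_state();a=manip.camera("wrist");cv2.imwrite(f"pics/{n}.png",a);
cv2.imwrite(f"pics/{n}b.png",cv2.resize(a,(800,600),interpolation=cv2.INTER_CUBIC))
json.dump({k:np.array(v).tolist() for k,v in st.items()},open(n+".json","w"));print(st["eef_pos"],st["eef_rot"],st["joints"])
E
python3 look.py w2
```

```text
clock: 0.98
eef_pos: [359.1, -174.7, 255.6]
eef_rot: [3.141, -0.0, 0.116]
wrist_force: [1.2, -1.0, -0.1]
finger_gap: 94.0
finger_force: 0.0
clock: 1.4
eef_pos: [484.5, -8.4, 255.4]
eef_rot: [3.142, -0.0, 0.119]
wrist_force: [0.2, -0.6, 0.2]
finger_gap: 94.2
finger_force: 0.0
[484.50595592  -8.42616231 255.41347038] [ 3.14151892e+00 -1.28326914e-04  1.18559286e-01] [-9.29656507e-02  1.16138483e-01  1.62575075e+00 -4.58146186e-05
  1.39956248e+00  1.35927920e+00]
```

View pics/w2b.png

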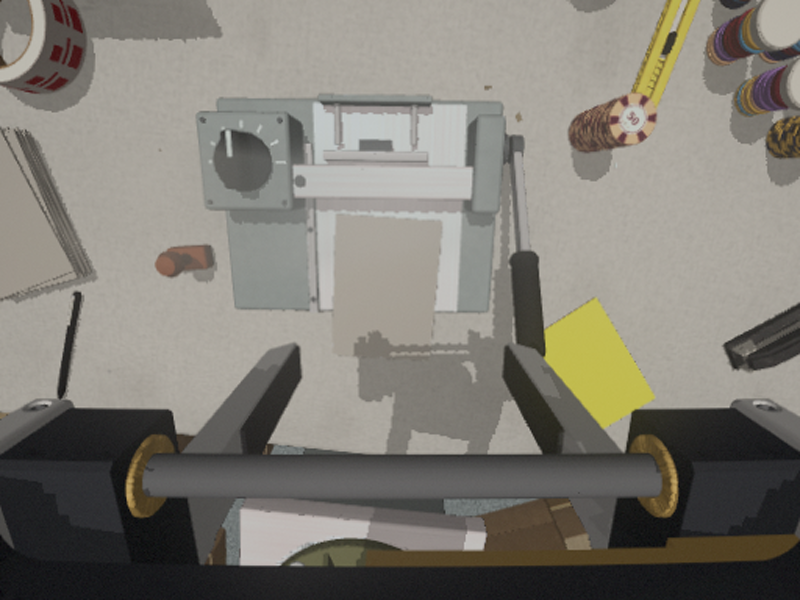

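The wrist view shows the whole press. The dial is at (243,157) on the gear case, with its pointer towards image up. The card runs from (337,212) to (437,350), the side rail is at x≈313, the stop at (375,156) and the lever grip from (523,255) to (530,340). I'll crop the dial.

```bash
python3 - <<'E'
from h import *
import json
st=json.load(open("w2.json"));a=cv2.imread("pics/w2.png")
cv2.imwrite("pics/c1.png",cv2.resize(a[55:145,120:240],(800,600),interpolation=cv2.INTER_CUBIC))
s=.64
print("case top corners",onz("wrist",np.array([[197,112],[289,112],[293,207],[204,210]])*s,68,st))
b=onz("wrist",np.array([[234,308],[489,311]])*s,10,st);print("base front",b)
# card segmentation
hsv=cv2.cvtColor(a,cv2.COLOR_BGR2HSV);print(hsv[180,250],hsv[180,288],hsv[170,170],hsv[125,250])
E
```

```text
case top corners [[602.83303178 175.24430612  68.        ]
 [610.9828129  100.10127099  68.        ]
 [535.60020122  92.74831502  68.        ]
 [524.37222369 169.33225158  68.        ]]
base front [[ 419.56059608  164.30562583   10.        ]
 [ 448.04768255 -104.72215948   10.        ]]
[ 19  25 165] [ 18   7 195] [ 53   7 147] [ 15   8 187]
```

View pics/c1.png

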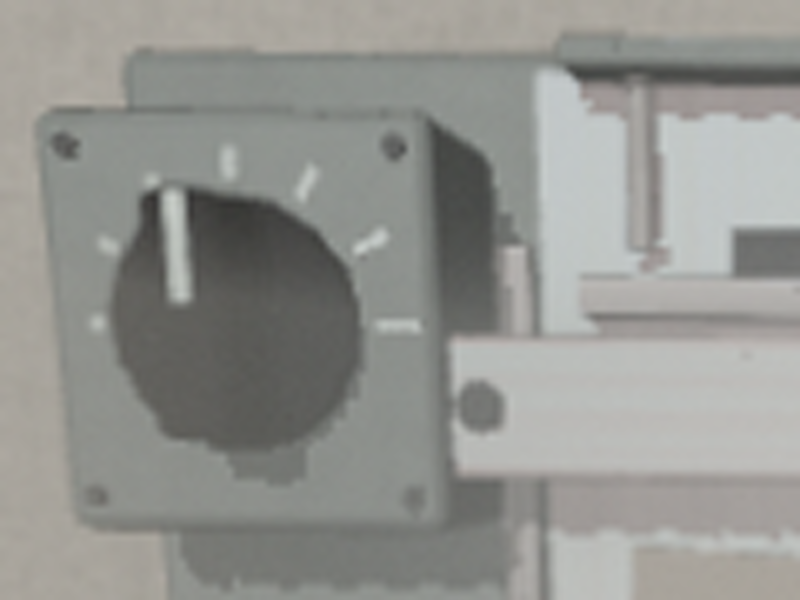

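```bash
python3 -m inch '[{"gripper":1,"dx":0.021,"dy":0.035,"dz":-0.01,"wx":0,"wy":0,"wz":-0.5},{"gripper":1,"dx":0.042,"dy":0.07,"dz":-0.03,"wx":0,"wy":0,"wz":-0.5},{"gripper":1,"dx":0.063,"dy":0.105,"dz":-0.06,"wx":0,"wy":0,"wz":-0.5},{"gripper":1,"dx":0.084,"dy":0.135,"dz":-0.08,"wx":0,"wy":0,"wz":-0.5},{"gripper":1,"dx":0.084,"dy":0.143,"dz":-0.11,"wx":0,"wy":0,"wz":-0.5}]'
python3 look.py w3
python3 - <<'E'
from h import *
import json
st=json.load(open("w2.json"));s=.64
P=lambda c:np.array([[120,55]])+np.array(c)*.15
L=onz("wrist",P([[178,300],[172,190]]),97.5,st);print("pointer",L,np.degrees(np.arctan2(*(L[1]-L[0])[1::-1])))
c=onz("wrist",np.array([[337,213],[441,220],[435,355],[333,355]])*s,21,st)
th=np.radians(6.05);R=np.array([[np.cos(th),-np.sin(th)],[np.sin(th),np.cos(th)]])
O=np.array([568.4,134.4])-R@[15,108];print("O",O)
print("card press",(c[:,:2]-O)@R,c)
g=onz("wrist",np.array([[313,300],[317,215]])*s,24,st);print("rail",(g[:,:2]-O)@R)
E
```

```text
clock: 1.87
eef_pos: [570.1, 135.3, 146.1]
eef_rot: [-3.141, -0.004, 0.111]
wrist_force: [0.8, 0.2, 0.6]
finger_gap: 94.2
finger_force: 0.0
[570.09273862 135.28942421 146.1228354 ] [-3.14108119 -0.00423808  0.11087405] [1.70375528e-01 4.29101187e-01 1.48756369e+00 2.75236420e-04
 1.22066679e+00 1.63020286e+00]
pointer [[570.31723913 136.41521647  97.5       ]
 [588.89160843 137.81793345  97.5       ]] 4.318719856970782
O [564.86634673  25.42058316]
card press [[ -29.4101397    39.45577092]
 [ -34.91475103  -61.65622247]
 [-176.07154414  -60.50587405]
 [-177.41276259   47.91899773]] [[531.46152016  61.55687709  21.        ]
 [536.64439862 -39.57211838  21.        ]
 [396.15256425 -53.30558182  21.        ]
 [383.39123486  54.3740363   21.        ]]
rail [[-116.29376999   65.87371535]
 [ -31.32372288   58.37637313]]
```

View pics/w3b.png

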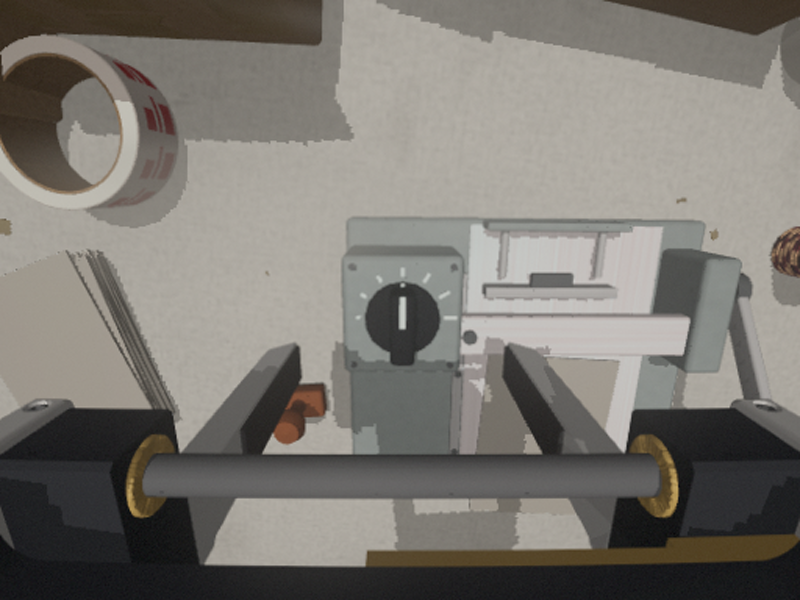

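The pointer stands at mark 4. The grip is centred between the fingers at (402,318), and the stamp at (290,425) stays below the finger height. I'll compute the offset.

```bash
python3 - <<'E'
from h import *
import json
st=json.load(open("w3.json"));s=.64
print(onz("wrist",np.array([[402,318]])*s,74,st),onz("wrist",np.array([[402,297],[402,328]])*s,97.5,st))
c=onz("wrist",np.array([[344,258],[463,254],[460,369],[344,369]])*s,68,st);print(c,c.mean(0))
for a,b in((0,1),(3,2)): print(np.degrees(np.arctan2(*(c[a]-c[b])[:2]*[-1,1])))
print(np.degrees(np.arctan2(*(c[0]-c[3])[1::-1])),np.degrees(np.arctan2(*(c[1]-c[2])[1::-1])))
f=onz("wrist",np.array([[486,288],[617,292]])*s,34,st);print("stop top front",f,np.degrees(np.arctan2(*(f[0]-f[1])[:2]*[-1,1])))
E
python3 -m inch '[{"gripper":1,"dx":0,"dy":0,"dz":-0.022,"wx":0,"wy":0,"wz":0},{"gripper":1,"dx":0,"dy":0,"dz":-0.045,"wx":0,"wy":0,"wz":0},{"gripper":0.6,"dx":-0.001,"dy":0,"dz":-0.066,"wx":0,"wy":0,"wz":0},{"gripper":0.4,"dx":-0.001,"dy":0,"dz":-0.066,"wx":0,"wy":0,"wz":0},{"gripper":0.35,"dx":-0.001,"dy":0,"dz":-0.066,"wx":0,"wy":0,"wz":0}]' 20
```

```text
[[569.39001448 136.4101074   74.        ]] [[588.89025836 138.59241723  97.5       ]
 [570.64838623 136.57066673  97.5       ]]
[[602.26726952 176.23371774  68.        ]
 [612.84347574 103.25784932  68.        ]
 [536.42155747  93.83354559  68.        ]
 [527.91349649 170.72832266  68.        ]] [569.8614498  136.01335883  68.        ]
8.246315745232813
6.313838124015522
4.234638397333347 7.030185919053291
stop top front [[586.01586906  77.7230566   34.        ]
 [593.60201588 -17.1884178   34.        ]] 4.569859662446851
clock: 2.33
eef_pos: [566.4, 132.1, 79.3]
eef_rot: [3.141, 0.002, 0.109]
wrist_force: [0.9, -0.0, 0.0]
finger_gap: 77.4
finger_force: 0.0
```

```bash
python3 -m inch '[{"gripper":0.4,"dx":0.001,"dy":0.001,"dz":0,"wx":0,"wy":0,"wz":0},{"gripper":0.35,"dx":0.001,"dy":0.001,"dz":0,"wx":0,"wy":0,"wz":0},{"gripper":0.3,"dx":0.001,"dy":0.001,"dz":0,"wx":0,"wy":0,"wz":0},{"gripper":0.3,"dx":0.001,"dy":0.001,"dz":0,"wx":0,"wy":0,"wz":0},{"gripper":0.3,"dx":0.001,"dy":0.001,"dz":0,"wx":0,"wy":0,"wz":0}]'
```

```text
clock: 2.75
eef_pos: [567.9, 133.4, 80.0]
eef_rot: [-3.142, -0.001, 0.11]
wrist_force: [0.1, 0.0, 0.6]
finger_gap: 43.9
finger_force: 0.0
```

```bash
python3 -m inch '[{"gripper":0.2,"dx":0.001,"dy":0.002,"dz":0,"wx":0,"wy":0,"wz":0},{"gripper":0.1,"dx":0.001,"dy":0.002,"dz":0,"wx":0,"wy":0,"wz":0},{"gripper":0.05,"dx":0.001,"dy":0.002,"dz":0,"wx":0,"wy":0,"wz":0},{"gripper":0,"dx":0.001,"dy":0.002,"dz":0,"wx":0,"wy":0,"wz":0},{"gripper":0,"dx":0.001,"dy":0.002,"dz":0,"wx":0,"wy":0,"wz":0}]' 20
python3 -m inch '[{"gripper":0,"dx":0,"dy":0,"dz":0,"wx":0,"wy":0,"wz":0},{"gripper":0,"dx":0,"dy":0,"dz":0,"wx":0,"wy":0,"wz":0},{"gripper":0,"dx":0,"dy":0,"dz":0,"wx":0,"wy":0,"wz":0},{"gripper":0,"dx":0,"dy":0,"dz":0,"wx":0,"wy":0,"wz":0},{"gripper":0,"dx":0,"dy":0,"dz":0,"wx":0,"wy":0,"wz":0}]' 20
```

```text
clock: 3.17
eef_pos: [568.8, 135.0, 79.4]
eef_rot: [3.141, 0.0, 0.11]
wrist_force: [0.3, -2.3, 0.6]
finger_gap: 14.9
finger_force: 20.0
clock: 3.58
eef_pos: [568.8, 135.1, 79.4]
eef_rot: [3.141, 0.0, 0.109]
wrist_force: [0.3, -6.1, 0.9]
finger_gap: 14.4
finger_force: 20.0
```

```bash
python3 -m inch '[{"gripper":0,"dx":0,"dy":0,"dz":0,"wx":0,"wy":0,"wz":6},{"gripper":0,"dx":0,"dy":0,"dz":0,"wx":0,"wy":0,"wz":12},{"gripper":0,"dx":0,"dy":0,"dz":0,"wx":0,"wy":0,"wz":18},{"gripper":0,"dx":0,"dy":0,"dz":0,"wx":0,"wy":0,"wz":24},{"gripper":0,"dx":0,"dy":0,"dz":0,"wx":0,"wy":0,"wz":30}]' 20
python3 -m inch '[{"gripper":0,"dx":0,"dy":0,"dz":0,"wx":0,"wy":0,"wz":0},{"gripper":0,"dx":0,"dy":0,"dz":0,"wx":0,"wy":0,"wz":0},{"gripper":0.3,"dx":0,"dy":0,"dz":0,"wx":0,"wy":0,"wz":0},{"gripper":0.5,"dx":0,"dy":0,"dz":0,"wx":0,"wy":0,"wz":0},{"gripper":0.5,"dx":0,"dy":0,"dz":0,"wx":0,"wy":0,"wz":0}]' 20
python3 -m inch '[{"gripper":0.5,"dx":0,"dy":0,"dz":0.02,"wx":0,"wy":0,"wz":0},{"gripper":0.5,"dx":0,"dy":0,"dz":0.05,"wx":0,"wy":0,"wz":-6},{"gripper":0.5,"dx":-0.02,"dy":-0.015,"dz":0.09,"wx":0,"wy":0,"wz":-12},{"gripper":0.3,"dx":-0.04,"dy":-0.03,"dz":0.12,"wx":0,"wy":0,"wz":-18},{"gripper":0.2,"dx":-0.07,"dy":-0.06,"dz":0.13,"wx":0,"wy":0,"wz":-24}]' 20
python3 -m inch '[{"gripper":0.1,"dx":-0.02,"dy":-0.02,"dz":0,"wx":0,"wy":0,"wz":-6},{"gripper":0,"dx":-0.04,"dy":-0.04,"dz":0,"wx":0,"wy":0,"wz":-6},{"gripper":0,"dx":-0.04,"dy":-0.06,"dz":0,"wx":0,"wy":0,"wz":-6},{"gripper":0,"dx":-0.04,"dy":-0.06,"dz":0,"wx":0,"wy":0,"wz":-6},{"gripper":0,"dx":-0.04,"dy":-0.06,"dz":0,"wx":0,"wy":0,"wz":-6}]' 20
python3 look.py w4
```

```text
clock: 4.0
eef_pos: [568.6, 135.6, 79.5]
eef_rot: [-3.141, 0.0, 0.638]
wrist_force: [0.3, -1.1, 0.3]
finger_gap: 14.8
finger_force: 20.0
clock: 4.42
eef_pos: [568.8, 135.6, 79.4]
eef_rot: [-3.141, -0.0, 0.632]
wrist_force: [-0.5, -0.1, 0.1]
finger_gap: 31.8
finger_force: 0.0
clock: 4.83
eef_pos: [502.6, 79.0, 212.5]
eef_rot: [3.141, -0.006, 0.21]
wrist_force: [0.8, -1.2, 1.4]
finger_gap: 36.6
finger_force: 0.0
clock: 5.25
eef_pos: [461.7, 17.9, 208.7]
eef_rot: [-3.142, -0.001, 0.107]
wrist_force: [-0.4, -0.0, 1.0]
finger_gap: 4.1
finger_force: 0.0
[461.74007436  17.85912712 208.65009352] [-3.14151169e+00 -8.39762018e-04  1.07174648e-01] [-4.07503599e-02  9.92866689e-02  1.75401716e+00  2.12310559e-04
  1.28747017e+00  1.42281202e+00]
```

View pics/w4b.png

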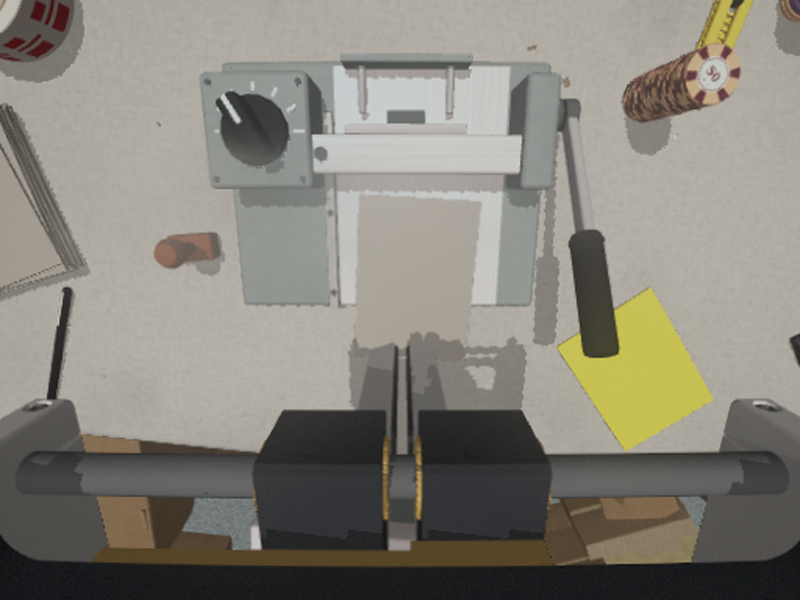

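The pointer now stands at mark 3, at (225,105). The card's far-left corner is at (363,195) and its far-right corner at (481,202). The rail's inner edge runs from (337,190) to (341,303). Next I'll fit the card and rail edges.

```bash
cat > card.py <<'E'
import sys,json
from h import *
n=sys.argv[1];st=json.load(open(n+".json"));a=cv2.GaussianBlur(cv2.imread(f"pics/{n}.png"),(3,3),0)
x0,x1,y0,y1=map(int,sys.argv[2:6]) # pixels box (512 scale) seed inside card
b=a.astype(float);c=b[(y0+y1)//2-3:(y0+y1)//2+4,(x0+x1)//2-3:(x0+x1)//2+4].mean((0,1));print(c)
m=(np.abs(b-c).max(2)<14).astype(np.uint8)
row=lambda y,s:next(x for x in range((x0+x1)//2,0 if s<0 else 511,s) if not m[y,x])
col=lambda x:next(y for y in range((y0+y1)//2,0,-1) if not m[y,x])
L=np.array([(row(y,-1)+.5,y) for y in range(y0,y1)]);Rr=np.array([(row(y,1)-.5,y) for y in range(y0,y1)]);F=np.array([(x,col(x)+.5) for x in range(x0,x1)])
out={}
for nm,p in(("L",L),("R",Rr),("F",F)):
    w=onz("wrist",p,21,st)[:,:2]
    vx,vy,cx,cy=cv2.fitLine(w.astype(np.float32),cv2.DIST_HUBER,0,.01,.01).ravel()
    ang=np.degrees(np.arctan2(vy,vx));print(nm,"pt",cx,cy,"ang",ang%180)
    out[nm]=(np.array([cx,cy]),np.array([vx,vy]))
def X(a,b):
    (p,u),(q,v)=out[a],out[b];t=np.linalg.solve(np.c_[u,-v],q-p);return p+t[0]*u
print("FL",X("L","F"),"FR",X("R","F"))
E
python3 card.py w4 240 295 135 190
python3 - <<'E'
from h import *
import json
st=json.load(open("w4.json"));s=.64
P=lambda p,z:onz("wrist",np.array(p)*s,z,st)[:,:2]
g=P([[337,195],[341,303]],24);print("rail",g,np.degrees(np.arctan2(*(g[0]-g[1])[::-1])))
g=P([[243,304],[533,305]],9);print("front",g,np.degrees(np.arctan2(*(g[0]-g[1])*[-1,1])))
g=P([[343,306],[498,306]],18);print("bed front",g,np.degrees(np.arctan2(*(g[0]-g[1])*[-1,1])))
g=P([[345,133],[467,133]],34);print("stop front top",g,np.degrees(np.arctan2(*(g[0]-g[1])*[-1,1])))
g=P([[314,172],[519,173]],62);print("fixed rail front top",g,np.degrees(np.arctan2(*(g[0]-g[1])*[-1,1])))
c=P([[202,75],[310,73],[316,185],[211,187]],68);print(c,c.mean(0))
print("lever",P([[587,233],[600,350]],100))
E
```

```text
[155.42857143 165.30612245 171.32653061]
L pt 483.56628 61.250275 ang 2.7574124
R pt 495.4557 -42.599693 ang 2.9912176
F pt 533.2201 13.407521 ang 92.958015
FL [530.6308    63.517048] FR [536.00464  -40.480843]
rail [[528.05476251  81.17448346]
 [434.01793989  71.27631366]] 6.0087389393998905
front [[ 418.87619488  165.18747585]
 [ 446.94074806 -106.99569957]] 5.886910976982677
bed front [[429.62737748  69.9725818 ]
 [444.75328469 -71.78889834]] 6.090399449876063
stop front top [[576.77121595  76.6633774 ]
 [587.06273836 -19.53896517]] 6.106158038173489
fixed rail front top [[544.0717843   93.81513418]
 [559.71171043 -58.56613756]] 5.860135459235554
[[601.35410356 174.50750222]
 [609.88069515  99.10641236]
 [534.91768553  90.61824977]
 [525.59348704 168.39005251]] [567.93649282 133.15555421]
lever [[ 523.56986936 -102.09842883]
 [ 440.21740765 -130.96014639]]
```

```bash
python3 -m inch '[{"gripper":0,"dx":-0.002,"dy":-0.01,"dz":-0.04,"wx":0,"wy":0,"wz":0},{"gripper":0,"dx":-0.002,"dy":-0.01,"dz":-0.08,"wx":0,"wy":0,"wz":0},{"gripper":0,"dx":-0.002,"dy":-0.01,"dz":-0.12,"wx":0,"wy":0,"wz":0},{"gripper":0,"dx":-0.002,"dy":-0.01,"dz":-0.155,"wx":0,"wy":0,"wz":0},{"gripper":0,"dx":-0.002,"dy":-0.01,"dz":-0.18,"wx":0,"wy":0,"wz":0}]' 20
python3 -m inch '[{"gripper":0,"dx":0,"dy":0,"dz":-0.002,"wx":0,"wy":0,"wz":0},{"gripper":0,"dx":0,"dy":0,"dz":-0.003,"wx":0,"wy":0,"wz":0},{"gripper":0,"dx":0,"dy":0,"dz":-0.004,"wx":0,"wy":0,"wz":0},{"gripper":0,"dx":0,"dy":0,"dz":-0.005,"wx":0,"wy":0,"wz":0},{"gripper":0,"dx":0,"dy":0,"dz":-0.006,"wx":0,"wy":0,"wz":0}]' 20
```

```text
clock: 5.72
eef_pos: [458.5, 9.2, 25.2]
eef_rot: [-3.141, 0.003, 0.11]
wrist_force: [1.3, -0.7, -0.7]
finger_gap: 0.3
finger_force: 0.0
clock: 6.13
eef_pos: [460.5, 8.3, 23.6]
eef_rot: [3.141, -0.002, 0.11]
wrist_force: [-1.0, 0.5, -0.6]
finger_gap: 0.6
finger_force: 0.0
```

```bash
python3 -m inch '[{"gripper":0,"dx":0,"dy":0,"dz":-0.001,"wx":0,"wy":0,"wz":0},{"gripper":0,"dx":0,"dy":0,"dz":-0.0015,"wx":0,"wy":0,"wz":0},{"gripper":0,"dx":0,"dy":0,"dz":-0.002,"wx":0,"wy":0,"wz":0},{"gripper":0,"dx":0,"dy":0,"dz":-0.0025,"wx":0,"wy":0,"wz":0},{"gripper":0,"dx":0,"dy":0,"dz":-0.003,"wx":0,"wy":0,"wz":0}]' 20
```

```text
clock: 6.55
eef_pos: [460.3, 8.2, 21.0]
eef_rot: [3.141, -0.002, 0.109]
wrist_force: [-9.9, 0.3, 32.8]
finger_gap: 0.8
finger_force: 16.1
```

```bash
python3 -m inch '[{"gripper":0,"dx":0,"dy":0,"dz":0.0006,"wx":0,"wy":0,"wz":0},{"gripper":0,"dx":0,"dy":0,"dz":0.0006,"wx":0,"wy":0,"wz":0},{"gripper":0,"dx":0,"dy":0,"dz":0.0006,"wx":0,"wy":0,"wz":0},{"gripper":0,"dx":0,"dy":0,"dz":0.0006,"wx":0,"wy":0,"wz":0},{"gripper":0,"dx":0,"dy":0,"dz":0.0006,"wx":0,"wy":0,"wz":0}]' 20
```

```text
clock: 6.97
eef_pos: [460.3, 8.2, 21.2]
eef_rot: [3.141, -0.002, 0.109]
wrist_force: [-4.0, 1.0, 14.4]
finger_gap: 0.4
finger_force: 7.5
```

```bash
python3 -m inch '[{"gripper":0,"dx":0,"dy":0,"dz":0.0001,"wx":0,"wy":0,"wz":1.5},{"gripper":0,"dx":0.003,"dy":0.002,"dz":0.0001,"wx":0,"wy":0,"wz":3},{"gripper":0,"dx":0.008,"dy":0.005,"dz":0.0001,"wx":0,"wy":0,"wz":3.2},{"gripper":0,"dx":0.013,"dy":0.008,"dz":0.0001,"wx":0,"wy":0,"wz":3.2},{"gripper":0,"dx":0.016,"dy":0.01,"dz":0.0001,"wx":0,"wy":0,"wz":3.2}]' 20;python3 look.py w5; python3 card.py w5 240 280 100 150
```

```text
clock: 7.38
eef_pos: [476.6, 18.2, 21.2]
eef_rot: [3.141, -0.002, 0.165]
wrist_force: [-4.3, -2.4, 15.4]
finger_gap: 0.6
finger_force: 7.1
[476.61189501  18.17401498  21.20688678] [ 3.14089522e+00 -1.69657623e-03  1.65403181e-01] [-3.85053931e-02  3.90092769e-01  1.88743895e+00 -4.47026808e-04
  8.62258331e-01  1.36717893e+00]
[161.44897959 165.06122449 170.67346939]
L pt 555.25385 30.38844 ang 9.618286
R pt 548.94055 29.979021 ang 9.56587
F pt 551.6297 28.188095 ang 95.47206
FL [551.48016   29.748932] FR [551.41815   30.396555]
```

View pics/w5b.png

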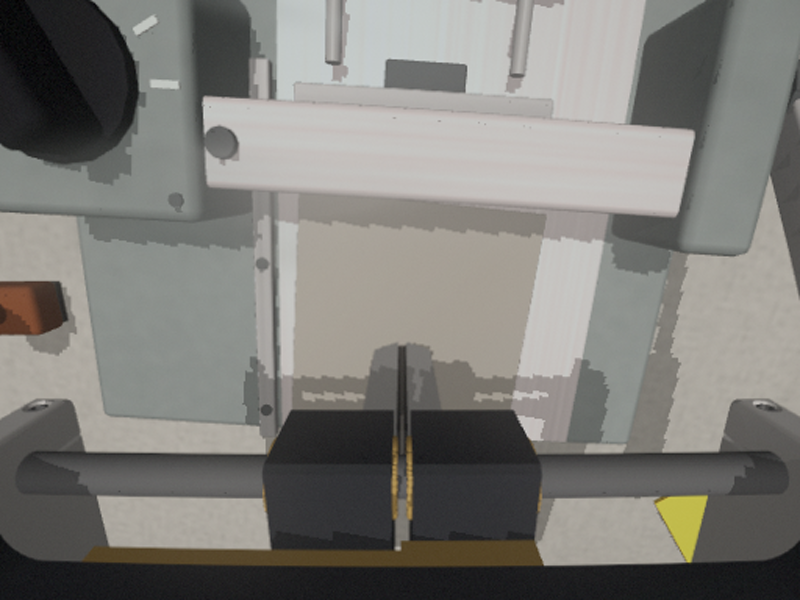

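The card followed the finger. Its left edge runs from (299,225) to (294,365), and the rail's inner edge from (272,215) to (276,400). I'll measure the remaining angle and gap.

```bash
python3 - <<'E'
from h import *
import json
st=json.load(open("w5.json"));s=.64
P=lambda p,z:onz("wrist",np.array(p)*s,z,st)[:,:2]
th=np.radians(6);R=np.array([[np.cos(th),-np.sin(th)],[np.sin(th),np.cos(th)]]);O=[565,26]
for n,p,z in(("card L",[[299,225],[294,365]],21),("card R",[[544,225],[516,405]],21),("rail top",[[272,215],[275,400]],24),("far",[[301,196],[547,211]],21)):
  w=(P(p,z)-O)@R;print(n,w,np.degrees(np.arctan2(*(w[0]-w[1])[::-1])))
E
```

```text
card L [[-28.51918632  50.01111569]
 [-92.86317456  52.62985118]] -2.3305942567164997
card R [[ -22.25929476  -53.7034339 ]
 [-107.31402414  -53.03630641]] -0.44939071602976643
rail top [[ -24.76452934   60.50523728]
 [-109.8317756    60.98307858]] -0.32183952627405255
far [[-16.51141722  49.15738519]
 [-16.39366919 -54.12308909]] 90.0653217571544
```

```bash
python3 -m inch '[{"gripper":0,"dx":0.003,"dy":0.003,"dz":0,"wx":0,"wy":0,"wz":0.5},{"gripper":0,"dx":0.006,"dy":0.006,"dz":0,"wx":0,"wy":0,"wz":1},{"gripper":0,"dx":0.009,"dy":0.009,"dz":0,"wx":0,"wy":0,"wz":1},{"gripper":0,"dx":0.009,"dy":0.011,"dz":0,"wx":0,"wy":0,"wz":1},{"gripper":0,"dx":0.009,"dy":0.012,"dz":0,"wx":0,"wy":0,"wz":1}]' 20
python3 -m inch '[{"gripper":0,"dx":0.003,"dy":0.0007,"dz":0,"wx":0,"wy":0,"wz":0},{"gripper":0,"dx":0.007,"dy":0.0012,"dz":0,"wx":0,"wy":0,"wz":0},{"gripper":0,"dx":0.012,"dy":0.0018,"dz":0,"wx":0,"wy":0,"wz":0},{"gripper":0,"dx":0.016,"dy":0.0025,"dz":0,"wx":0,"wy":0,"wz":0},{"gripper":0,"dx":0.018,"dy":0.0028,"dz":0,"wx":0,"wy":0,"wz":0}]' 20
python3 look.py w6
```

```text
clock: 7.85
eef_pos: [485.8, 29.7, 21.2]
eef_rot: [3.14, -0.003, 0.183]
wrist_force: [0.0, -6.4, 9.2]
finger_gap: 0.5
finger_force: 4.8
clock: 8.27
eef_pos: [503.3, 32.2, 21.2]
eef_rot: [3.14, -0.001, 0.183]
wrist_force: [-6.0, -9.7, 16.8]
finger_gap: 0.4
finger_force: 8.1
[503.26841328  32.19510211  21.19629791] [ 3.14007717e+00 -6.27591669e-04  1.82888505e-01] [-8.01860965e-03  4.39638125e-01  1.81129003e+00 -1.76191176e-03
  8.89761503e-01  1.38099836e+00]
```

View pics/w6b.png

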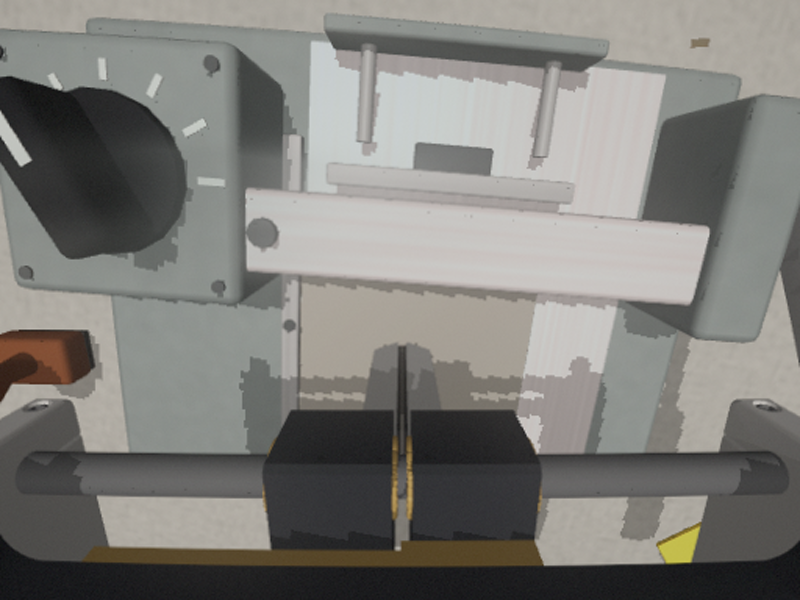

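The card lies against the rail, with its left edge on the rail at (300,290) to (298,400). Next I'll push on to the stop, watching the force.

```bash
python3 -m inch '[{"gripper":0,"dx":0.001,"dy":0.0001,"dz":0.0001,"wx":0,"wy":0,"wz":0},{"gripper":0,"dx":0.002,"dy":0.0002,"dz":0.0001,"wx":0,"wy":0,"wz":0},{"gripper":0,"dx":0.003,"dy":0.0003,"dz":0.0001,"wx":0,"wy":0,"wz":0},{"gripper":0,"dx":0.004,"dy":0.0004,"dz":0.0001,"wx":0,"wy":0,"wz":0},{"gripper":0,"dx":0.004,"dy":0.0004,"dz":0.0001,"wx":0,"wy":0,"wz":0}]' 20
python3 -m inch '[{"gripper":0,"dx":0.001,"dy":0.0001,"dz":0,"wx":0,"wy":0,"wz":0},{"gripper":0,"dx":0.0015,"dy":0.0002,"dz":0,"wx":0,"wy":0,"wz":0},{"gripper":0,"dx":0.002,"dy":0.0002,"dz":0,"wx":0,"wy":0,"wz":0},{"gripper":0,"dx":0.002,"dy":0.0002,"dz":0,"wx":0,"wy":0,"wz":0},{"gripper":0,"dx":0.002,"dy":0.0002,"dz":0,"wx":0,"wy":0,"wz":0}]' 20
```

```text
clock: 8.73
eef_pos: [507.1, 32.6, 21.2]
eef_rot: [3.14, -0.001, 0.183]
wrist_force: [-3.0, -8.1, 12.7]
finger_gap: 0.3
finger_force: 6.3
clock: 9.15
eef_pos: [508.2, 32.8, 21.2]
eef_rot: [3.14, 0.001, 0.183]
wrist_force: [-10.4, -8.7, 16.9]
finger_gap: 0.3
finger_force: 8.7
```

```bash
python3 -m inch '[{"gripper":0,"dx":0.0005,"dy":0,"dz":0,"wx":0,"wy":0,"wz":0},{"gripper":0,"dx":0.001,"dy":0,"dz":0,"wx":0,"wy":0,"wz":0},{"gripper":0,"dx":0.0015,"dy":0,"dz":0,"wx":0,"wy":0,"wz":0},{"gripper":0,"dx":0.0015,"dy":0,"dz":0,"wx":0,"wy":0,"wz":0},{"gripper":0,"dx":0.0015,"dy":0,"dz":0,"wx":0,"wy":0,"wz":0}]' 20
python3 look.py w7
cat > meas.py <<'E'
from h import *
E
cat > crop.py <<'E'
import cv2,sys
n=sys.argv[1];x0,y0,w,h=map(int,sys.argv[2:6]);a=cv2.imread(f"pics/{n}.png")[y0:y0+h,x0:x0+w]
cv2.imwrite(f"pics/{n}c.png",cv2.resize(a,(800,600),interpolation=cv2.INTER_CUBIC))
E
python3 crop.py w7 150 80 240 180
```

```text
clock: 9.57
eef_pos: [509.5, 33.1, 21.2]
eef_rot: [3.141, 0.002, 0.183]
wrist_force: [-12.2, -5.5, 19.1]
finger_gap: 0.3
finger_force: 9.4
[509.46678858  33.12889442  21.15589768] [3.14109421e+00 1.74486807e-03 1.82864728e-01] [-6.38016085e-03  4.52104839e-01  1.79189423e+00 -1.04464455e-03
  8.99213800e-01  1.38220167e+00]
```

View pics/w7c.png

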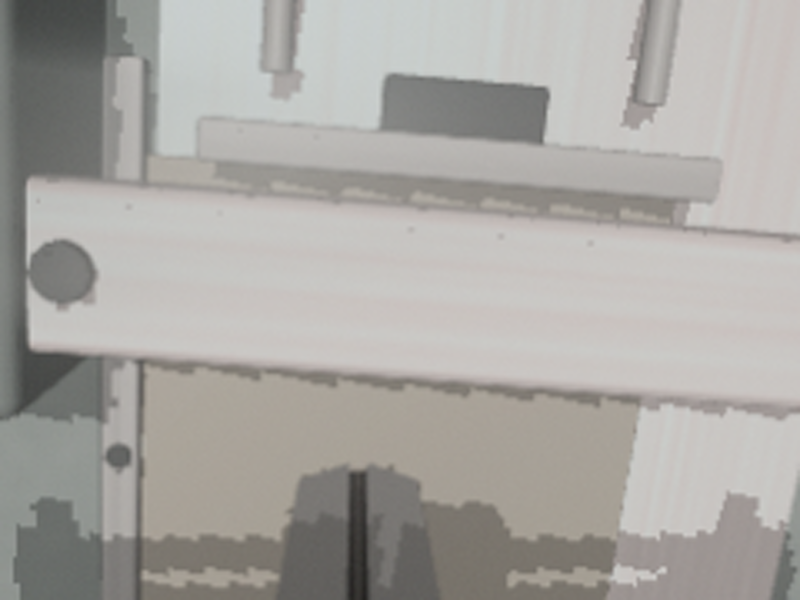

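The card's far edge shows beyond the bar, at (172,157) left of the stop's end and near (686,205) at the right. I'll check that both ends are at press x≈17 and that the left edge is on the rail.

```bash
python3 - <<'E'
from h import *
import json
st=json.load(open("w7.json"))
th=np.radians(6);R=np.array([[np.cos(th),-np.sin(th)],[np.sin(th),np.cos(th)]]);O=[565,26]
def P(p,z): return (onz("wrist",np.array([150,80])+np.array(p)*.3,z,st)[:,:2]-O)@R
print("card far left",P([[150,155],[190,158]],21))
print("card far right",P([[686,203]],21))
print("stop top front edge",P([[198,155],[718,200]],34))
print("card left",P([[143,368],[140,590]],21),"right",P([[638,405],[612,580]],21))
print("rail top in",P([[146,60],[140,365],[139,590]],24))
E
```

```text
card far left [[16.36275672 60.22457515]
 [16.37276182 52.41210297]]
card far right [[ 15.39130933 -45.74411654]]
stop top front edge [[ 17.52247285  48.66217839]
 [ 16.99768574 -46.73746898]]
card left [[-26.77078431  60.93685648]
 [-78.17602798  60.99722737]] right [[-26.81309905 -42.89584694]
 [-67.6468801  -43.76743552]]
rail top in [[ 33.74917854  60.64584777]
 [-25.34121009  60.87834867]
 [-76.48720384  60.53689203]]
```

The card is square: far edge at x≈16–17 and left edge on the rail. Lift off and go above the lever grip.

```bash
python3 -m inch '[{"gripper":0,"dx":0,"dy":0,"dz":0.001,"wx":0,"wy":0,"wz":0},{"gripper":0,"dx":0,"dy":0,"dz":0.01,"wx":0,"wy":0,"wz":0},{"gripper":0,"dx":0,"dy":0,"dz":0.045,"wx":0,"wy":0,"wz":0},{"gripper":0,"dx":0,"dy":0,"dz":0.085,"wx":0,"wy":0,"wz":0},{"gripper":0,"dx":0,"dy":0,"dz":0.125,"wx":0,"wy":0,"wz":0}]' 20
python3 -m inch '[{"gripper":0,"dx":-0.006,"dy":-0.03,"dz":0.02,"wx":0,"wy":0,"wz":-4.5},{"gripper":0,"dx":-0.012,"dy":-0.06,"dz":0.04,"wx":0,"wy":0,"wz":-4.5},{"gripper":0,"dx":-0.018,"dy":-0.09,"dz":0.06,"wx":0,"wy":0,"wz":-4.5},{"gripper":0,"dx":-0.024,"dy":-0.12,"dz":0.06,"wx":0,"wy":0,"wz":-4.5},{"gripper":0,"dx":-0.03,"dy":-0.141,"dz":0.06,"wx":0,"wy":0,"wz":-4.5}]' 20
python3 look.py w8
python3 - <<'E'
from h import *
import json
st=json.load(open("w4.json"));print(onz("wrist",np.array([[593,292]])*.64,124.5,st))
print("lever grip tip px in w8", proj("wrist",[[481.3,-107.5,124.5]],json.load(open("w8.json")))/.64)
E
```

```text
clock: 10.03
eef_pos: [509.6, 33.7, 147.1]
eef_rot: [-3.141, 0.001, 0.183]
wrist_force: [0.8, 0.3, -0.9]
finger_gap: 0.4
finger_force: 0.0
clock: 10.45
eef_pos: [480.0, -109.4, 207.1]
eef_rot: [3.14, -0.003, 0.104]
wrist_force: [-0.1, 0.6, -0.5]
finger_gap: 0.5
finger_force: 0.0
[ 480.0065457  -109.41712751  207.12251777] [ 3.14025890e+00 -2.88875626e-03  1.03614896e-01] [-2.98477017e-01  1.67759130e-01  1.67996421e+00 -1.00814537e-04
  1.29068899e+00  1.16873406e+00]
[[ 487.83154391 -103.39928187  124.5       ]]
lever grip tip px in w8 [[400.86705816 310.02507059]]
```

View pics/w8b.png

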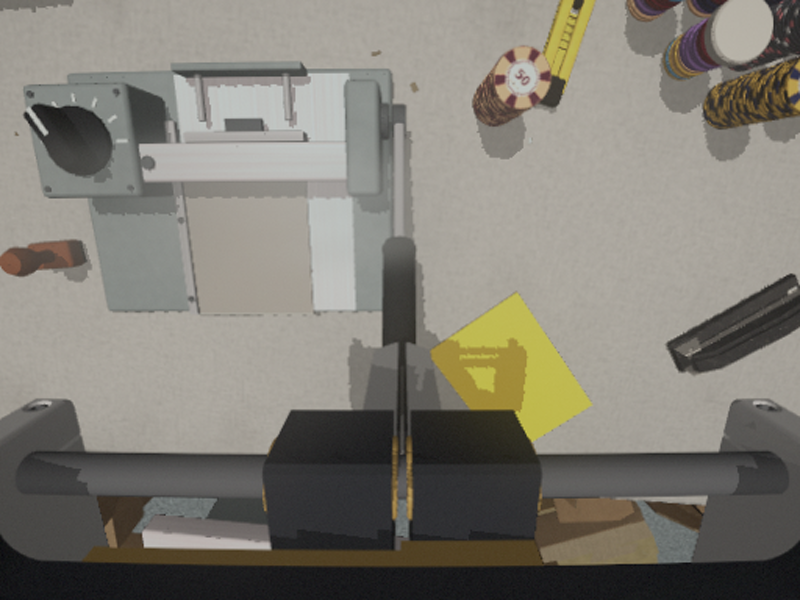

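The card is in place, the dial is at mark 3, and the lever grip at (399,295) is right under the fingers. Next I'll press it down along its arc.

```bash
python3 -m inch '[{"gripper":0,"dx":0.001,"dy":0.002,"dz":-0.02,"wx":0,"wy":0,"wz":0},{"gripper":0,"dx":0.001,"dy":0.002,"dz":-0.04,"wx":0,"wy":0,"wz":0},{"gripper":0,"dx":0.001,"dy":0.002,"dz":-0.055,"wx":0,"wy":0,"wz":0},{"gripper":0,"dx":0.001,"dy":0.002,"dz":-0.062,"wx":0,"wy":0,"wz":0},{"gripper":0,"dx":0.001,"dy":0.002,"dz":-0.062,"wx":0,"wy":0,"wz":0}]' 20
python3 -m inch '[{"gripper":0,"dx":-0.006,"dy":-0.001,"dz":-0.014,"wx":0,"wy":0,"wz":0},{"gripper":0,"dx":-0.012,"dy":-0.001,"dz":-0.028,"wx":0,"wy":0,"wz":0},{"gripper":0,"dx":-0.017,"dy":-0.002,"dz":-0.042,"wx":0,"wy":0,"wz":0},{"gripper":0,"dx":-0.02,"dy":-0.002,"dz":-0.055,"wx":0,"wy":0,"wz":0},{"gripper":0,"dx":-0.022,"dy":-0.002,"dz":-0.068,"wx":0,"wy":0,"wz":0}]' 20
```

```text
clock: 10.92
eef_pos: [480.8, -105.1, 142.5]
eef_rot: [-3.141, 0.001, 0.104]
wrist_force: [0.0, 0.2, 0.3]
finger_gap: 0.3
finger_force: 0.0
clock: 11.33
eef_pos: [459.6, -107.6, 76.3]
eef_rot: [3.141, -0.002, 0.104]
wrist_force: [-3.0, -1.1, 4.8]
finger_gap: 0.8
finger_force: 2.5
```

```bash
python3 -m inch '[{"gripper":0,"dx":0,"dy":0,"dz":-0.003,"wx":0,"wy":0,"wz":0},{"gripper":0,"dx":-0.001,"dy":0,"dz":-0.006,"wx":0,"wy":0,"wz":0},{"gripper":0,"dx":-0.001,"dy":0,"dz":-0.009,"wx":0,"wy":0,"wz":0},{"gripper":0,"dx":-0.001,"dy":0,"dz":-0.01,"wx":0,"wy":0,"wz":0},{"gripper":0,"dx":-0.001,"dy":0,"dz":-0.011,"wx":0,"wy":0,"wz":0}]' 20
```

```text
clock: 11.75
eef_pos: [458.5, -107.5, 65.5]
eef_rot: [3.141, -0.001, 0.105]
wrist_force: [-6.5, -0.4, 8.4]
finger_gap: 0.3
finger_force: 4.4
```

```bash
python3 -m inch '[{"gripper":0,"dx":0,"dy":0,"dz":-0.0005,"wx":0,"wy":0,"wz":0},{"gripper":0,"dx":0,"dy":0,"dz":-0.001,"wx":0,"wy":0,"wz":0},{"gripper":0,"dx":0,"dy":0,"dz":-0.0015,"wx":0,"wy":0,"wz":0},{"gripper":0,"dx":0,"dy":0,"dz":-0.002,"wx":0,"wy":0,"wz":0},{"gripper":0,"dx":0,"dy":0,"dz":-0.002,"wx":0,"wy":0,"wz":0}]' 20
```

```text
clock: 12.17
eef_pos: [458.5, -107.6, 64.6]
eef_rot: [3.141, -0.001, 0.105]
wrist_force: [-12.0, 1.0, 22.8]
finger_gap: 0.6
finger_force: 11.3
```

```bash
python3 -m inch '[{"gripper":0,"dx":0,"dy":0,"dz":-0.0004,"wx":0,"wy":0,"wz":0},{"gripper":0,"dx":0,"dy":0,"dz":-0.0006,"wx":0,"wy":0,"wz":0},{"gripper":0,"dx":0,"dy":0,"dz":-0.0006,"wx":0,"wy":0,"wz":0},{"gripper":0,"dx":0,"dy":0,"dz":-0.0006,"wx":0,"wy":0,"wz":0},{"gripper":0,"dx":0,"dy":0,"dz":-0.0006,"wx":0,"wy":0,"wz":0}]' 20
python3 -m inch '[{"gripper":0,"dx":0,"dy":0,"dz":0.005,"wx":0,"wy":0,"wz":0},{"gripper":0,"dx":0.003,"dy":0,"dz":0.018,"wx":0,"wy":0,"wz":0},{"gripper":0,"dx":0.008,"dy":0.001,"dz":0.032,"wx":0,"wy":0,"wz":0},{"gripper":0,"dx":0.012,"dy":0.002,"dz":0.046,"wx":0,"wy":0,"wz":0},{"gripper":0,"dx":0.018,"dy":0.002,"dz":0.06,"wx":0,"wy":0,"wz":0}]' 20
python3 -m inch '[{"gripper":0,"dx":0.004,"dy":0,"dz":0.015,"wx":0,"wy":0,"wz":0},{"gripper":0,"dx":0.004,"dy":0,"dz":0.03,"wx":0,"wy":0,"wz":0},{"gripper":0,"dx":0.004,"dy":0.02,"dz":0.06,"wx":0,"wy":0,"wz":0},{"gripper":0,"dx":0.004,"dy":0.06,"dz":0.08,"wx":0,"wy":0,"wz":0},{"gripper":0,"dx":0.004,"dy":0.1,"dz":0.09,"wx":0,"wy":0,"wz":0}]' 20
python3 look.py w9;python3 crop.py w9 90 20 340 255
```

```text
clock: 12.58
eef_pos: [458.6, -107.6, 64.4]
eef_rot: [3.141, -0.001, 0.105]
wrist_force: [-14.9, 2.0, 29.8]
finger_gap: 0.6
finger_force: 14.7
clock: 13.0
eef_pos: [477.1, -105.2, 123.9]
eef_rot: [3.141, -0.003, 0.104]
wrist_force: [1.5, 0.6, 0.4]
finger_gap: 0.6
finger_force: 0.9
clock: 13.42
eef_pos: [480.9, -7.4, 214.6]
eef_rot: [3.141, -0.005, 0.102]
wrist_force: [0.7, -0.6, 0.0]
finger_gap: 0.7
finger_force: 0.0
[480.89003978  -7.3531675  214.62213179] [ 3.14082595 -0.0045259   0.10189926] [-9.15295348e-02  1.34778365e-01  1.70012067e+00  1.21956909e-04
  1.30210475e+00  1.37733716e+00]
```

View pics/w9c.png

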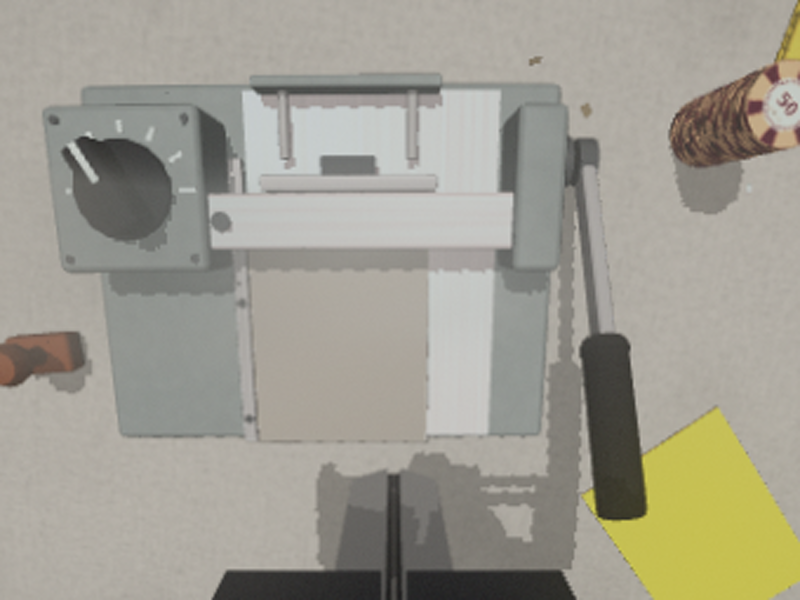

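The lever is back up with its grip at (615,430). The card's left edge is along the rail, its near edge is level with the bed front at (340,440), and the dial is at mark 3. The arm is clear, so I'll hand in.

```bash
python3 -c "
from cell import manip
print(manip.sign_off())"
```

```text
the job is handed in; nothing more can be done
None
```

I turned the dial back to mark 3, slid the card square against the back stop and the side rail, then pressed the lever down to its stop and let it come back up; the job is handed in at about 13.5 s, with the other things on the table not touched.

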